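# Load the counting basket with brass ball knobs and hang it on the scale

## Robot

A 6-joint arm with a two-finger parallel gripper is mounted at the origin on the work surface. World frame = base frame: x ahead of the robot, y to its left, z up, the work surface at z = 0. Lengths are in m, angles in rad, forces in N, time in s.
With the tool pointing down it reaches from about 0.35 to 0.975 m from the base axis. Payload 4.9 kg.
Tool frame: the origin (TCP) lies midway between the tips of the shut fingers; the grasp point (between the pads) lies 19 mm behind it (manip.pinch_z is the z of the grasp point in the tool frame, in m); z points along the fingers, y is the line along which they close (so a half turn about z gives the same grasp; the last joint's range is limited). The gripper opens to 85 mm and grips with 20 to 120 N. Pads are 22 mm wide; open, the fingers measure 114 mm over their backs; the gripper's body (76 mm by 85 mm) begins 54 mm behind the grasp point. The pads swing forward as they close: fully open they stand 13 mm farther back than shut.
Start: joints at [-0.119, 0.053, 1.613, -0, 1.476, -0.119], TCP at [0.625, 0, 0.231] pointing down, gripper open.
Joint ranges: [-3.01, 3.01], [-1.01, 2.22], [0.06, 2.58], [-1.02, 4.17], [0.09, 2.62], [-3.14, 3.14]. Speed limits (rad/s): [2.57, 2.57, 3.14, 3.14, 3.14, 3.14].

## Interface

Orientations are given as a unit quaternion [w, x, y, z].
In Python, from cell import manip, set_gripper, optics, telemetry gives the robot as it stands. Calls block until the motion is done:
- manip.reach(position, orientation): joint-space move of the TCP to a pose.
- manip.move_straight(position, speed=0.15, rotation=None): straight line of the TCP; rotation=None keeps the orientation; speed is the mean speed in m/s.
- manip.move_joints(angles): joint-space move.
- set_gripper(opening): finger opening in m; the grip force is fixed at half the most; returns when the fingers have stopped.
- manip.wait(seconds).
- manip.ik(position, orientation): joint angles nearest the present ones, or None.
- optics.grab_frame(name): name is "scene" or "side" or "wrist"; returns a dict with "img" (480x640x3 uint8, red, green, blue), "vertical_fov" (degrees; the focal length in pixels is half the picture's height over the tangent of half this angle, whatever the lens; pixels are square), "cx", "cy" (the principal point, pixels), "pose" (4x4, takes a point from camera to world coordinates); the wrist camera has in their place "tool_from_camera" (4x4, takes a point from camera to tool coordinates, whose origin is the TCP and whose axes are the flange's). Camera axes: x right, y up, looking along -z (the intrinsics and any distortion apply to the point x, -y, -z); pixel columns grow to the right and rows downward; lengths in m; the calibration is good to about 2 mm. A picture is of the moment at which its call begins: read the wrist's pose just before it. There is no depth.
A pose or a line that the arm cannot do raises manip.IKError and nothing moves.
- manip.close_job(): hands the job in; it is judged then, once.
Trained networks look in a picture, given as the dict that the camera call returned (one of the last four; its "shot" number tells which), for a name from the list of things; names that differ only in an ending like _2 or _b are one class to them, and where a whole thing is asked for, a point or a joint stands for the part that bears it (a point fixed in the world has none). Each returns a list of dicts, best first, with "confidence" (0 to 1); they miss things now and then, are a little off and sometimes report something else, mostly with a low value. They report only what shows in the picture. A call takes as long as a camera call.
- optics.outline_of(query, picture): "mask" (480x640 bool, what is visible of it) and "uv" ([column, row] in pixels, amid what is visible of it).
Readings, each from a call of its own:
- telemetry.read_time(): time.
- telemetry.read_joint_positions(): joint angles.
- telemetry.read_qvel(): joint speeds.
- telemetry.read_joint_efforts(): joint torques, N m.
- telemetry.read_position(): TCP position.
- telemetry.read_orientation(): TCP orientation.
- telemetry.read_ft_force(): force on the tool from outside, world axes, zero at the start.
- telemetry.read_ft_torque(): the same for the moment, N m.
- telemetry.read_grip_width(): finger opening in m.
- telemetry.read_grip_force(): force on a finger pad.
Only numpy, scipy, OpenCV 4.12 (cv2) and the standard library are available. Lean on these libraries where they do the work, as an engineer would, in place of code of your own. Each camera call takes 0.05 s, during which the arm holds its last target. There are 200 camera calls.

## Task

With the yellow basket standing on the bench, lower the two brass ball knobs gently into it, one into each of its two deep wells, setting them down rather than letting them drop. Then carry the basket by its steel handle, keeping it upright, and hang it by the handle on both prongs of the counting scale's hook so that it hangs free and still. Leave the black ball knob in its seat and do not knock over the cleaner bottle.

Things in the scene. Friction and masses are not known exactly. Their poses are not given: they have to be found in the camera images.
- ball_a_center (a point): centre of one brass ball knob: a smooth polished brass ball, 44 mm diameter, about 120 g. It starts in one of the three seats of the blue seat tray (250 x 90 x 12 mm, the seats 75 mm apart in a row along the tray's length), its centre about 30 mm above the bench. Its axes mean nothing.
- ball_b_center (a point): centre of the other brass ball knob, the same 44 mm ball, in another seat of the blue tray.
- ball_black_center (a point): centre of a black plastic ball knob, 44 mm, in the remaining seat of the blue tray; it stays there.
- tray: the blue seat tray, fixed: 250 mm along its x, 90 mm along its y, 12 mm thick; origin at the centre of its underside. Seats on its centre line at x = -75, 0 and +75 mm. There is free room for fingers on both sides of a ball along the tray's y.
- basket: yellow open basket, loose, about 450 g: 230 mm along its x, 150 along its y, walls 75 high and 4 thick; origin at the centre of its underside, z up. A wall at x = 0 parts it into two equal wells, 109 mm (x) by 142 mm (y) inside. A fixed steel arch handle stands over that wall: uprights at y = -78 and +78 mm, joined on top by a straight round bar 12 mm thick along y, its axis 175 mm up.
- basket_grip (a point): middle of the handle's bar, on the bar's axis, 175 mm above the basket's underside; same axes as the basket: the bar runs along y, so fingers close along x.
- well_1 (a point): middle of the floor of the well on the basket's +x side, at x = +56.5 mm. The floor is black rubber 12 mm above the basket's underside, with a shallow 25 mm square recess here that keeps a ball from rolling; a ball resting in it has its centre 18 mm above this point.
- well_2 (a point): the same for the well on the basket's -x side, at x = -56.5 mm.
- hook_seat (a point): where the middle of the basket's handle bar (its axis) rests when hung, 246 mm above the bench, in the trough of the scale's two prongs (trough from x = -9 to +9 mm, prong axes 11 mm below). The upturned prong ends at x = -30 mm stand 16 mm above this point. The bar must end up along this frame's y, either way round; bring it in from -x, prongs passing under the bar between the uprights.
- cleaner: white cleaner bottle with red cap, 54 mm diameter, 160 mm tall, loose, standing beyond the basket; origin at the centre of its underside. Must not be knocked over.
- ball_a: the first brass ball itself (see its centre); origin on its surface, turns with it.
- ball_b: the second brass ball itself (see its centre).
- scale: counting scale, fixed; origin on the bench below the hook seat, same axes. Two parallel round steel prongs, 10 mm thick, at y = -42 and +42 mm (74 mm free between them) reach to -x from a grey column (front face at x = +150, top 275 mm up) and end in upturned tips; from x = +30 back they run level, axes 263 mm up. White box with red display behind x = +135 mm, 60 mm high.

How it is judged:
By the outcome, as a careful person would: the job done as asked, in the order asked, and still so for the second after the job is handed in, with the robot touching nothing.
It also fails if it takes over 72 s, if anything falls off the work surface, if the arm or the gripper's body presses on something with over 40 N, if the wrist force passes 120 N, or if a joint passes its speed limit or range.

## Working session

There is one attempt and no reset: what is moved stays moved. The work goes in short steps, each a Python script; the robot and the scene stay as the last script left them, time stands still between calls to the robot, and variables do not carry over. Pictures are saved under pics/ and viewed, at most 11 in all, crops included, and the job is handed in when it is done.

```bash
ls; mkdir -p pics
python3 - <<'E'
from cell import manip, set_gripper, optics, telemetry
import cv2, numpy as np
print(manip.pinch_z, telemetry.read_time(), telemetry.read_orientation(), telemetry.read_grip_width())
for n in ["scene","side"]:
    f=optics.grab_frame(n)
    print(n,{k:v for k,v in f.items() if k!='img'})
    cv2.imwrite(f"pics/{n}0.png",f["img"][:,:,::-1])
    for q in ["ball_a","ball_black_center","tray","basket","basket_grip","cleaner","scale","well_1","hook_seat"]:
        try: r=optics.outline_of(q,f)
        except Exception as e: print(q,e); continue
        print(q,[(round(d["confidence"],2),np.round(d["uv"]).tolist(),int(d["mask"].sum())) for d in r])
E
```

```text
pics
-0.0187 0.0 [-8.39330780e-04  7.07117895e-01  7.07094859e-01 -6.62424940e-04] 0.08515347801202505
scene {'vertical_fov': 48.63088104305552, 'cx': 320.3192483105103, 'cy': 235.48398969880296, 'pose': array([[ 0.10907959, -0.57839304,  0.80843251,  1.42094652],
       [ 0.99395272,  0.05312723, -0.09610145, -0.12094654],
       [ 0.01263463,  0.8140264 ,  0.58069044,  0.74174725],
       [ 0.        ,  0.        ,  0.        ,  1.        ]]), 'shot': 1}
ball_a [(0.81, [169.0, 254.0], 333), (0.63, [167.0, 234.0], 270), (0.37, [178.0, 267.0], 2167)]
ball_black_center [(0.71, [170.0, 275.0], 361)]
tray [(0.91, [176.0, 266.0], 2230), (0.59, [171.0, 274.0], 337), (0.56, [305.0, 241.0], 6556)]
basket [(0.84, [303.0, 241.0], 6806), (0.28, [170.0, 253.0], 331)]
basket_grip [(0.71, [307.0, 244.0], 6776), (0.29, [166.0, 232.0], 261)]
cleaner [(0.8, [333.0, 316.0], 1984), (0.16, [166.0, 233.0], 312)]
scale [(0.85, [552.0, 310.0], 12579)]
well_1 [(0.58, [303.0, 242.0], 6774)]
hook_seat [(0.76, [548.0, 310.0], 12474)]
side {'vertical_fov': 42.42672473847249, 'cx': 321.08674986420465, 'cy': 226.2464868106712, 'pose': array([[ 0.73254575,  0.33864464, -0.59050532, -0.07084738],
       [-0.68027489,  0.33290304, -0.65299437, -0.78886179],
       [-0.02455202,  0.88005419,  0.47423815,  0.72891788],
       [ 0.        ,  0.        ,  0.        ,  1.        ]]), 'shot': 2}
ball_a [(0.86, [394.0, 410.0], 679), (0.61, [367.0, 438.0], 769)]
ball_black_center [(0.62, [417.0, 383.0], 606)]
tray [(0.96, [390.0, 434.0], 5818)]
basket [(0.57, [265.0, 322.0], 11756), (0.24, [361.0, 251.0], 1543)]
basket_grip [(0.83, [264.0, 323.0], 11802)]
cleaner [(0.89, [362.0, 250.0], 1533), (0.31, [263.0, 324.0], 11732), (0.21, [367.0, 440.0], 724)]
scale [(0.66, [237.0, 185.0], 7007), (0.23, [391.0, 431.0], 5569)]
well_1 [(0.71, [262.0, 324.0], 11901)]
hook_seat [(0.6, [238.0, 182.0], 7013)]
```

View pics/scene0.png

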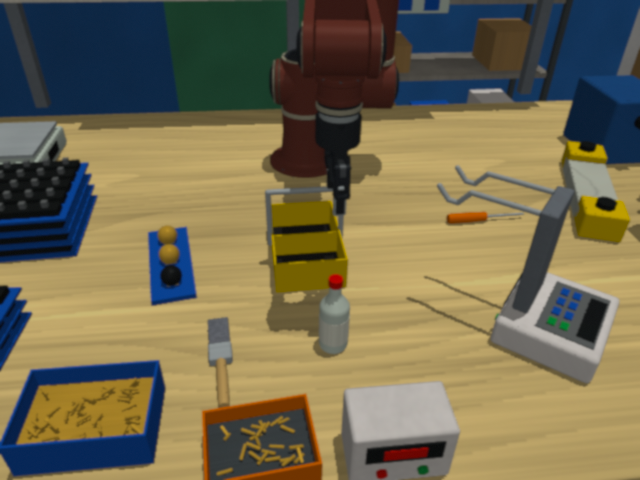

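View pics/side0.png

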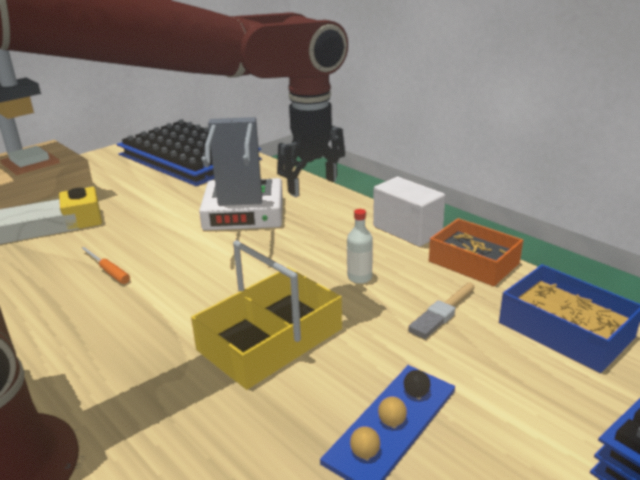

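The scene camera shows the tray with its brass balls at (167,234) and (169,254) and the black ball at (171,275). It also shows the basket at (305,240), the cleaner at (334,318), and the scale on the right with prong tips near (440,188) and (459,169). The side view agrees, and the network's detections match both pictures. Next I'll fit models to the masks.

```bash
cat > h.py <<'E'
import numpy as np, cv2, itertools
from scipy.optimize import minimize, least_squares
def K(f): return 240/np.tan(np.radians(f["vertical_fov"]/2))
def proj(f,P,pose=None):
    T=np.linalg.inv(f["pose"] if pose is None else pose); p=np.atleast_2d(P)@T[:3,:3].T+T[:3,3]
    return np.c_[f["cx"]-K(f)*p[:,0]/p[:,2], f["cy"]+K(f)*p[:,1]/p[:,2]], -p[:,2]
def tri(fs,uvs,x0=(.6,0,.05)):
    r=least_squares(lambda X: np.concatenate([proj(f,X)[0][0]-u for f,u in zip(fs,uvs)]),x0)
    return r.x, np.sqrt(2*r.cost/len(uvs))
def W(p,L):
    c,s=np.cos(p[2]),np.sin(p[2]); L=np.atleast_2d(L)
    return np.c_[p[0]+c*L[:,0]-s*L[:,1], p[1]+s*L[:,0]+c*L[:,1], L[:,2]]
def box(x0,x1,y0,y1,z0,z1): return np.array(list(itertools.product((x0,x1),(y0,y1),(z0,z1))))
def hull(m,f,p,L):
    uv=proj(f,W(p,L))[0]; cv2.fillConvexPoly(m,cv2.convexHull((uv*16).round().astype(np.int32)),1,shift=4)
def tube(m,f,p,L,d):
    uv,z=proj(f,W(p,L)); L=np.array(L)
    for a,b,za,zb in zip(uv[:-1],uv[1:],z[:-1],z[1:]):
        w=K(f)*d/2*2/(za+zb)/1; n=np.array([-(b-a)[1],(b-a)[0]]); n=n/(np.linalg.norm(n)+1e-9)*w/1
        q=np.array([a+n,b+n,b-n,a-n]); cv2.fillConvexPoly(m,(q*16).round().astype(np.int32),1,shift=4)
def basket(f,p):
    m=np.zeros((480,640),np.uint8); hull(m,f,p,box(-.115,.115,-.075,.075,0,.075))
    tube(m,f,p,[(0,-.078,.02),(0,-.078,.175),(0,.078,.175),(0,.078,.02)],.006); return m
def prongs(m,f,p,d=.005):
    for y in(-.042,.042): tube(m,f,p,[(-.030,y,.260),(-.009,y,.235),(.009,y,.235),(.03,y,.263),(.15,y,.263)],d)
def scale(f,p):
    m=np.zeros((480,640),np.uint8); prongs(m,f,p)
    hull(m,f,p,box(.15,.15+p[3],-p[4],p[4],0,.275)); hull(m,f,p,box(.135,.135+p[5],-p[6],p[6],0,.06)); return m
def tray(f,p):
    m=np.zeros((480,640),np.uint8); hull(m,f,p,box(-.125,.125,-.045,.045,0,.012))
    for x in(-.075,0,.075):
        uv,z=proj(f,W(p,[[x,0,.03]])); cv2.circle(m,tuple((uv[0]*16).round().astype(int).tolist()),int(16*K(f)*.022/z[0]),1,-1,shift=4)
    return m
def fit(model,fs,ms,p0,step,ign=None):
    def c(p):
        s=0
        for i,(f,m) in enumerate(zip(fs,ms)):
            r=model(f,p)>0; v=~ign[i] if ign else np.ones_like(r)
            s-=(r&m&v).sum()/((r|m)&v).sum()
        return s
    p0=np.array(p0,float); 
    for k in(1,.4,.15):
        S=np.vstack([p0]+[p0+k*np.eye(len(p0))[i]*step[i] for i in range(len(p0))])
        p0=minimize(c,p0,method="Nelder-Mead",options=dict(initial_simplex=S,maxfev=600,xatol=1e-5,fatol=1e-5)).x
    return p0,-c(p0)/len(fs)
def best(o,q,f): 
    r=o.outline_of(q,f); return r[0] if r else None
E
python3 - <<'E'
from cell import manip, set_gripper, optics, telemetry
from h import *
import pickle
fs=[optics.grab_frame(n) for n in("scene","side")]
M={q:[best(optics,q,f)["mask"] for f in fs] for q in("tray","basket","basket_grip","cleaner","scale","ball_black_center")}
M["basket"][1]=M["basket_grip"][1]
B=[optics.outline_of("ball_a",f)[:2] for f in fs]
pickle.dump((fs,M,B),open("d.pkl","wb"))
c=[np.array(sorted([b["uv"] for b in bb],key=lambda u:u[1])) for bb in B]
for u,v in((c[0][0],c[1][1]),(c[0][1],c[1][0])): print("ball",tri(fs,[u,v]))
uv=[best(optics,"ball_black_center",f)["uv"] for f in fs]; print("black",tri(fs,uv))
uv=[np.argwhere(m)[:,::-1].mean(0) for m in M["cleaner"]]; cl=tri(fs,uv); print("cleaner",cl)
def floor(f,u,z):
    d=np.array([(u[0]-f["cx"])/K(f),-(u[1]-f["cy"])/K(f),-1])@f["pose"][:3,:3].T; o=f["pose"][:3,3]; return o+d*(z-o[2])/d[2]
out={}
b0=floor(fs[0],(305,245),.04)
out["basket"]=max([fit(basket,fs,M["basket"],[b0[0],b0[1],a],[.03,.03,.3],M["cleaner"]) for a in(-.3,.2,)],key=lambda r:r[1])
t0=floor(fs[0],(172,265),.01)
out["tray"]=max([fit(tray,fs,M["tray"],[t0[0],t0[1],a],[.03,.03,.3]) for a in(-.2,.2)],key=lambda r:r[1])
h0=floor(fs[0],(465,190),.246)
out["scale"]=max([fit(scale,fs,M["scale"],[h0[0],h0[1],a,.03,.03,.18,.09],[.03,.03,.3,.02,.02,.05,.03]) for a in(.2,.6)],key=lambda r:r[1])
for k,v in out.items(): print(k,np.round(v[0],4),round(v[1],3))
pickle.dump(out,open("o.pkl","wb"))
ims=[]
for f in fs:
    im=f["img"][:,:,::-1].copy()
    for k,fn in(("basket",basket),("tray",tray),("scale",scale)):
        cs,_=cv2.findContours(fn(f,out[k][0]),cv2.RETR_LIST,cv2.CHAIN_APPROX_NONE); cv2.drawContours(im,cs,-1,(255,0,255),1)
    ims.append(im)
a=cv2.resize(ims[0][140:400,140:640],(800,416)); 
cv2.imwrite("pics/ov1.png",a); cv2.imwrite("pics/ov2.png",cv2.resize(ims[1][90:480,150:500],(538,600)))
E
```

```text
ball (array([ 0.39769524, -0.35140685,  0.03050971]), np.float64(0.6306329961929811))
ball (array([ 0.46758905, -0.34401013,  0.03054135]), np.float64(2.0304669823125967))
black (array([ 0.54373424, -0.32493774,  0.02878631]), np.float64(0.06175593298582328))
cleaner (array([ 0.73784141, -0.01284438,  0.06803558]), np.float64(0.2060472110080333))
basket [ 0.468  -0.0413  0.0161] 0.948
tray [ 0.469  -0.3406  0.1745] 0.704
scale [0.5995 0.2423 0.8621 0.0275 0.0535 0.1767 0.095 ] 0.951
```

View pics/ov1.png

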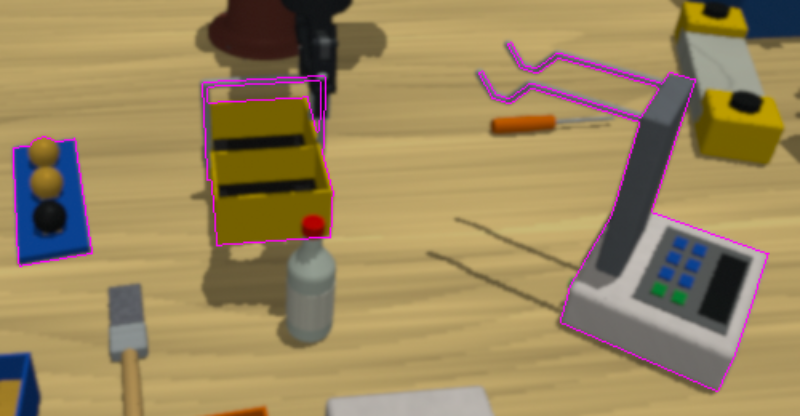

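View pics/ov2.png

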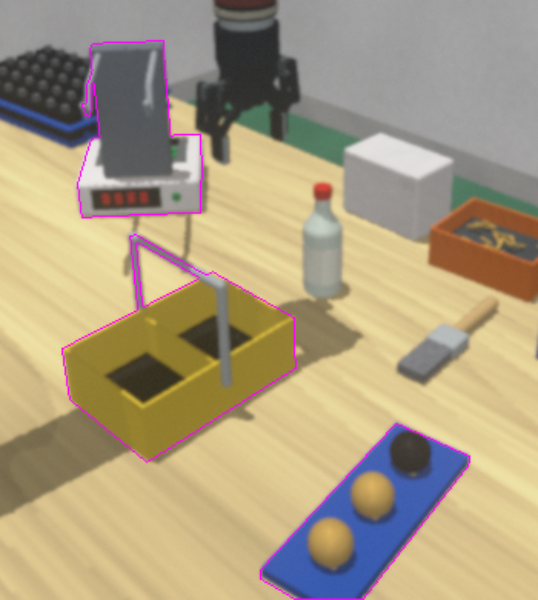

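Both overlays match the basket, scale and tray edges closely. The triangulated balls agree with the fitted tray seats to within about 3 mm, at a height of 0.03 m. Next I'll plan the poses and check IK.

```bash
cat > mv.py <<'E'
from cell import manip, set_gripper, optics, telemetry
import numpy as np, time
from scipy.spatial.transform import Rotation as Ro
BK=np.array([.468,-.0413,.0161]); TR=np.array([.469,-.3406,.1745]); HK=np.array([.5995,.2423,.8621])
H=.015   # ball centre above TCP in the grasp
BALL={"A":np.array([.396,-.3525,.03]),"B":np.array([.469,-.3415,.03])}
def loc(p,x,y,z): c,s=np.cos(p[2]),np.sin(p[2]); return np.array([p[0]+c*x-s*y,p[1]+s*x+c*y,z])
def ori(phi,tilt=0,lean=None):
    y=np.array([np.cos(phi),np.sin(phi),0]); z=np.array([0,0,-1.])
    if lean is not None: z=np.cos(tilt)*z-np.sin(tilt)*lean
    R=np.c_[np.cross(y,z),y,z]; q=Ro.from_matrix(R).as_quat(); return q[[3,0,1,2]],z
def wellpose(s,zc,phi):
    lean=loc([0,0,BK[2]],s,0,0); q,z=ori(phi,np.radians(8),lean)
    return loc(BK,.0565*s,0,zc)+z*H, q
def F(): return np.array(telemetry.read_ft_force())
def st(m=""): print(m,"t=%.1f"%telemetry.read_time(),np.round(telemetry.read_position(),4),"F",np.round(F(),1),"w=%.4f"%telemetry.read_grip_width())
E
python3 - <<'E'
from mv import *
r=lambda n,p,q: print(n,np.round(p,3),None if (j:=manip.ik(p,q)) is None else np.round(j,2))
for d in(1,-1):
    for k in "AB": r(k,BALL[k]-[0,0,H],ori(TR[2]+d*np.pi/2)[0])
    for s in(-1,1):
        for z in(.03,.215): r(("w",s,z),*wellpose(s,z,BK[2]+d*np.pi/2))
for d in(0,np.pi):
    for z in(.156,.28): r("grip",loc(BK,0,0,z),ori(BK[2]+d)[0])
    for x,z in((-.1,.275),(0,.275),(0,.227),(0,.33)): r(("hook",x),loc(HK,x,0,z),ori(HK[2]+d)[0])
E
```

```text
A [ 0.396 -0.352  0.015] [-0.87  0.07  1.99 -0.    1.09 -2.61]
B [ 0.469 -0.342  0.015] [-0.76  0.18  1.86 -0.    1.1  -2.5 ]
('w', -1, 0.03) [ 0.414 -0.042  0.015] [-0.31 -0.33  2.35  0.05  0.99 -1.92]
('w', -1, 0.215) [ 0.414 -0.042  0.2  ] [-0.31 -0.59  2.19  0.05  1.41 -1.9 ]
('w', 1, 0.03) [ 0.522 -0.04   0.015] [-0.2   0.15  1.91 -0.03  1.22 -1.78]
('w', 1, 0.215) [ 0.522 -0.04   0.2  ] [-0.2  -0.07  1.79 -0.03  1.56 -1.79]
A [ 0.396 -0.352  0.015] [-0.87  0.07  1.99 -0.    1.09  0.53]
B [ 0.469 -0.342  0.015] [-0.76  0.18  1.86 -0.    1.1   0.64]
('w', -1, 0.03) [ 0.414 -0.042  0.015] [-0.31 -0.33  2.35  0.05  0.99  1.22]
('w', -1, 0.215) [ 0.414 -0.042  0.2  ] [-0.31 -0.59  2.19  0.05  1.41  1.24]
('w', 1, 0.03) [ 0.522 -0.04   0.015] [-0.2   0.15  1.91 -0.03  1.22  1.36]
('w', 1, 0.215) [ 0.522 -0.04   0.2  ] [-0.2  -0.07  1.79 -0.03  1.56  1.35]
grip [ 0.468 -0.041  0.156] [-0.25 -0.27  2.04 -0.    1.37 -0.26]
grip [ 0.468 -0.041  0.28 ] [-0.25 -0.36  1.9  -0.    1.6  -0.26]
('hook', -0.1) [0.534 0.166 0.275] [ 0.17 -0.13  1.71 -0.    1.55 -0.69]
('hook', 0) [0.6   0.242 0.275] [ 0.27  0.08  1.51 -0.    1.55 -0.59]
('hook', 0) [0.6   0.242 0.227] [ 0.27  0.11  1.56 -0.    1.47 -0.59]
('hook', 0) [0.6   0.242 0.33 ] [ 0.27  0.06  1.44 -0.    1.64 -0.59]
grip [ 0.468 -0.041  0.156] [-0.25 -0.27  2.04 -0.    1.37  2.88]
grip [ 0.468 -0.041  0.28 ] [-0.25 -0.36  1.9  -0.    1.6   2.88]
('hook', -0.1) [0.534 0.166 0.275] [ 0.17 -0.13  1.71 -0.    1.55  2.45]
('hook', 0) [0.6   0.242 0.275] [ 0.27  0.08  1.51 -0.    1.55  2.55]
('hook', 0) [0.6   0.242 0.227] [ 0.27  0.11  1.56 -0.    1.47  2.55]
('hook', 0) [0.6   0.242 0.33 ] [ 0.27  0.06  1.44 -0.    1.64  2.55]
```

```bash
cat >> mv.py <<'E'
def pick(k):
    q=ori(TR[2]-np.pi/2)[0]; p=BALL[k]-[0,0,H]
    manip.reach(p+[0,0,.1 if k!="A" else .185],q); f0=F()
    manip.move_straight(p+[0,0,.004],.2); manip.move_straight(p,.05)
    set_gripper(.03); st("gripped "+k)
    manip.move_straight(p+[0,0,.19],.25); st("lifted"); return F()-f0
E
python3 - <<'E'
from mv import *
set_gripper(.075)
print(pick("A"))
p,q=wellpose(-1,.215,BK[2]-np.pi/2); manip.reach(p,q); st("over well")
f=optics.grab_frame("scene"); g=optics.grab_frame("side")
import cv2; cv2.imwrite("pics/a1.png",np.hstack([f["img"][120:360,140:440],g["img"][130:370,150:450]])[:,:,::-1])
E
```

```text
gripped A t=5.4 [ 0.3962 -0.3528  0.0155] F [-0.1  0.8  3.5] w=0.0413
lifted t=6.3 [ 0.3952 -0.3516  0.2027] F [-0.6 -0.1 -1.6] w=0.0414
[-0.8371612  -0.05691335 -1.57477217]
over well t=7.5 [ 0.4136 -0.0427  0.1998] F [-0.2 -0.1 -0.8] w=0.0413
```

View pics/a1.png

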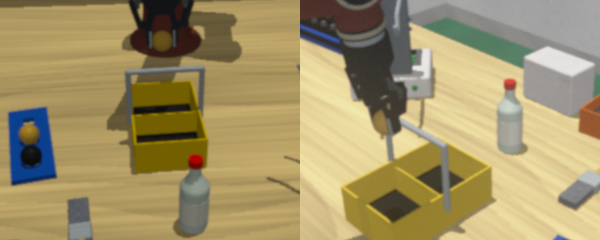

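The ball is held between the fingers and the tray still holds the other two. I'll lower it with a force guard.

```bash
cat >> mv.py <<'E'
def place(s):
    phi=BK[2]-np.pi/2
    P=lambda z: wellpose(s,z,phi)[0]
    manip.move_straight(P(.05),.15); manip.wait(.15); f0=F()[2]; z=.05
    while z>.0275:
        z-=.0015; manip.move_straight(P(z),.02); d=F()[2]-f0
        if d>1.0: break
    st(f"set at zc={z:.4f} dF={d:.2f}")
    set_gripper(.066); st("released")
    manip.move_straight(P(.215),.2); st("up")
E
python3 - <<'E'
from mv import *
place(-1)
f=optics.grab_frame("scene"); g=optics.grab_frame("side")
from h import *
import pickle
p=pickle.load(open("o.pkl","rb"))["basket"][0]
for ff in(f,g): print([(round(d["confidence"],2),np.round(d["uv"],1).tolist(),int(d["mask"].sum())) for d in optics.outline_of("ball_a",ff)[:4]], proj(ff,W(p,[[-.0565,0,.03]]))[0])
cv2.imwrite("pics/a2.png",np.hstack([f["img"][120:360,140:440],g["img"][200:440,150:450]])[:,:,::-1])
E
```

```text
set at zc=0.0290 dF=9.13 t=12.5 [ 0.4144 -0.0423  0.0154] F [-3.6  1.3  8. ] w=0.0413
released t=12.9 [ 0.4134 -0.0421  0.0139] F [ 0.  -0.6 -0.3] w=0.0659
up t=14.0 [ 0.4128 -0.0419  0.1984] F [-0.3  0.3  0.4] w=0.0657
[(0.9, [169.0, 252.1], 333), (0.69, [300.7, 227.3], 145)] [[302.79606793 231.75697417]]
[(0.96, [391.9, 414.5], 677), (0.59, [245.2, 338.9], 449)] [[244.07816719 340.05772735]]
```

View pics/a2.png

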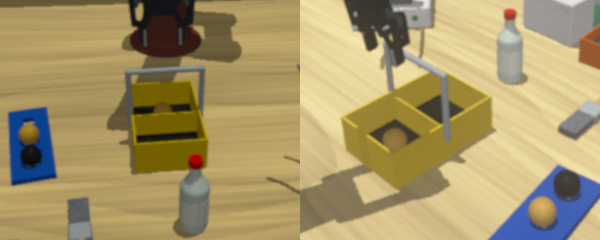

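Ball A rests in the recess of the near well: it appears at (245,339) in the side view against a predicted (244,340). Now ball B.

```bash
sed -i 's/.1 if k!="A" else .185/.2/; s/\[0,0,.19\]/[0,0,.22]/; s/d>1.0/d>0.8/; s/z-=.0015/z-=.001/; s/P(.05),.15/P(.038),.15/; s/z=.05$/z=.038/' mv.py
python3 - <<'E'
from mv import *
from h import *
fs=[optics.grab_frame(n) for n in("scene","side")]
uv=[min((d["uv"] for d in optics.outline_of("ball_a",f)[:2]),key=lambda u:abs(u[0]-x)) for f,x in zip(fs,(169,392))]
X,e=tri(fs,uv); print(X,e)
if abs(X[2]-.03)<.005 and np.hypot(*(X-BALL["B"])[:2])<.005: BALL["B"][:2]=(X[:2]+BALL["B"][:2])/2
set_gripper(.075)
print(pick("B"))
p,q=wellpose(1,.245,BK[2]-np.pi/2); manip.reach(p,q); st("over well")
f=optics.grab_frame("scene"); print([(round(d["confidence"],2),np.round(d["uv"],1).tolist()) for d in optics.outline_of("ball_a",f)[:3]],proj(f,loc(BK,.0565,0,.245))[0])
place(1)
fs=[optics.grab_frame(n) for n in("scene","side")]
P=loc(BK,.0565,0,.03)
for f in fs: print([(round(d["confidence"],2),np.round(d["uv"],1).tolist()) for d in optics.outline_of("ball_a",f)[:3]],proj(f,P)[0])
cv2.imwrite("pics/b2.png",np.hstack([fs[0]["img"][120:360,140:440],fs[1]["img"][200:440,150:450]])[:,:,::-1])
E
```

```text
[ 0.46772089 -0.34268318  0.02852794] 0.879839220733255
gripped B t=17.6 [ 0.4684 -0.3412  0.0158] F [-3.   4.6  6.8] w=0.0414
lifted t=18.6 [ 0.4675 -0.3414  0.2327] F [-0.9  0.  -1.1] w=0.0416
[-0.96553042 -0.61240786 -0.59307077]
over well t=19.8 [ 0.5223 -0.0411  0.2296] F [-0.6  0.7 -0.8] w=0.0414
[(0.85, [307.2, 175.3]), (0.56, [300.0, 228.5])] [[307.83678998 173.87457522]]
set at zc=0.0310 dF=6.08 t=23.3 [ 0.5227 -0.0405  0.0169] F [-1.9  0.9  4.9] w=0.0413
released t=23.7 [ 0.5222 -0.0404  0.0159] F [-1.  -0.2 -0.8] w=0.0659
up t=24.8 [ 0.5215 -0.0403  0.1985] F [-0.9 -0.8 -0.9] w=0.0661
[(0.51, [301.8, 228.1])] [[307.93763895 261.72219024]]
[(0.77, [245.0, 338.0]), (0.76, [291.9, 313.7])] [[291.59243667 312.95141798]]
```

View pics/b2.png

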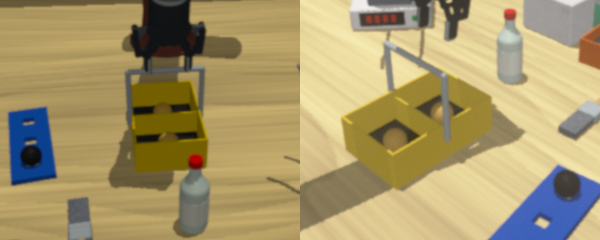

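Both balls are seated, one in each well, and the black ball is still in the tray. Next I'll refit the basket, grip the handle and lift.

Run:
```python
from mv import *
from h import *
import json
fs=[optics.grab_frame(n) for n in("scene","side")]
M=[max((best(optics,q,f) for q in("basket","basket_grip")),key=lambda d:d["confidence"])["mask"] for f in fs]; C=[best(optics,"cleaner",f)["mask"] for f in fs]
p,v=fit(basket,fs,M,BK,[.01,.01,.1],C); print(p,v)
S=[best(optics,"scale",f)["mask"] for f in fs]
s,vs=fit(scale,fs,S,[*HK,.0275,.0535,.1767,.095],[.01,.01,.1,.01,.01,.02,.02]); print(s,vs)
if np.abs(p-BK).max()>.03 or v<.9: raise SystemExit("check")
json.dump([p.tolist(),s[:3].tolist()],open("bk.json","w"))
q=ori(p[2])[0]
x=np.array(telemetry.read_position()); manip.move_straight(x+[0.02,0,.07],.2)
manip.reach(loc(p,0,0,.26),q); set_gripper(.05); st("hover")
manip.move_straight(loc(p,0,0,.156),.12); st("at bar")
set_gripper(.0); st("gripped"); print(telemetry.read_grip_force())
x=np.array(telemetry.read_position())
manip.move_straight(x+[0,0,.02],.05); st("lift")
manip.move_straight(x+[0,0,.13],.1); manip.wait(.2); st("up"); print(telemetry.read_ft_torque())
fs=[optics.grab_frame(n) for n in("scene","side")]
cv2.imwrite("pics/c1.png",np.hstack([fs[0]["img"][60:400,140:600],fs[1]["img"][60:400,130:440]])[:,:,::-1])
```

```text
Traceback (most recent call last):
TypeError: 'NoneType' object is not subscriptable
```

```bash
cat > c.py <<'E'
from mv import *
from h import *
import json
def mk(qs,f,lo):
    r=[d for q in qs for d in optics.outline_of(q,f) if d["mask"].sum()>lo]; r.sort(key=lambda d:-d["confidence"]); return r[0]["mask"] if r else None
fs=[optics.grab_frame(n) for n in("scene","side")]
M=[mk(("basket","basket_grip","well_1"),f,5000) for f in fs]; C=[mk(("cleaner",),f,500) for f in fs]
C=[np.zeros((480,640),bool) if c is None else c for c in C]
S=[mk(("scale","hook_seat"),f,5500) for f in fs]
print([m is not None for m in M+S])
p,v=fit(basket,fs,M,BK,[.01,.01,.1],C); print(p,v)
s,vs=fit(scale,fs,S,[*HK,.0275,.0535,.1767,.095],[.01,.01,.1,.01,.01,.02,.02]) if all(m is not None for m in S) else (HK,0); print(s,vs)
if np.abs(p-BK).max()>.03 or v<.9: raise SystemExit("check")
json.dump([p.tolist(),list(s[:3])],open("bk.json","w"))
q=ori(p[2])[0]
x=np.array(telemetry.read_position()); manip.move_straight(x+[0.02,0,.07],.2)
manip.reach(loc(p,0,0,.26),q); set_gripper(.05); st("hover")
manip.move_straight(loc(p,0,0,.156),.12); st("at bar")
set_gripper(.0); st("gripped"); print(telemetry.read_grip_force())
x=np.array(telemetry.read_position())
manip.move_straight(x+[0,0,.02],.05); st("lift")
manip.move_straight(x+[0,0,.13],.1); manip.wait(.2); st("up"); print(telemetry.read_ft_torque())
fs=[optics.grab_frame(n) for n in("scene","side")]
cv2.imwrite("pics/c1.png",np.hstack([fs[0]["img"][60:400,140:600],fs[1]["img"][60:400,130:440]])[:,:,::-1])
E
python3 c.py
```

```text
[True, True, True, True]
[ 0.46757134 -0.04179141  0.01933824] 0.8962272538434555
[0.59883419 0.24142958 0.86829385 0.02893217 0.05423955 0.17830518
 0.09387407] 0.899367452626329check
```

The refit agrees with the first pose to within 0.5 mm. The IoU is slightly lower only because the gripper hides part of the basket, so I'll proceed.

```bash
sed -i 's/v<.9:/v<.86:/' c.py; python3 c.py
```

```text
[True, True, True, True]
[ 0.46757845 -0.04181786  0.01939137] 0.9014911351933166
[0.59945432 0.242084   0.86395404 0.02782856 0.05272548 0.17713879
 0.09380361] 0.8932641524033491
hover t=28.9 [ 0.4677 -0.0418  0.26  ] F [0.3 0.1 0.3] w=0.0500
at bar t=29.9 [ 0.4682 -0.042   0.157 ] F [0.3 1.  1.3] w=0.0501
gripped t=30.3 [ 0.4688 -0.042   0.1569] F [ 4.6  0.4 -0.1] w=0.0097
58.41475546360016
lift t=30.9 [ 0.4685 -0.0419  0.1767] F [ 0.4 -0.5 -6.6] w=0.0101
up t=32.4 [ 0.4686 -0.0419  0.2862] F [-0.5 -0.7 -7.3] w=0.0097
[-0.02251694 -0.04815028 -0.05150044]
```

View pics/c1.png

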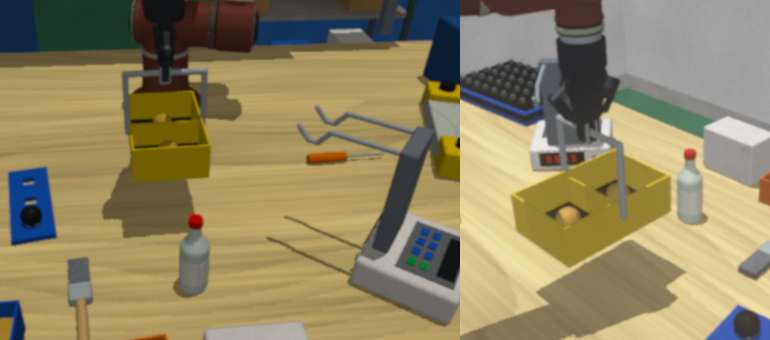

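The basket is lifted level with both balls inside. I'll carry it to just short of the hook, then move in above the trough.

Run:
```python
from mv import *
from h import *
q=ori(HK[2])[0]; z=.286
manip.move_straight(loc(HK,-.125,0,z),.1,rotation=q); st("pre")
manip.move_straight(loc(HK,0,0,z),.08); manip.wait(.3); st("above seat")
fs=[optics.grab_frame(n) for n in("scene","side")]
im=[]
for f in fs:
    a=f["img"][:,:,::-1].copy(); m=np.zeros((480,640),np.uint8); prongs(m,f,HK); 
    cs,_=cv2.findContours(m,cv2.RETR_LIST,cv2.CHAIN_APPROX_NONE); cv2.drawContours(a,cs,-1,(255,0,255),1)
    for y in(-.078,.078):
        u=proj(f,loc(HK,0,y,telemetry.read_position()[2]+.018))[0][0]; cv2.circle(a,tuple(np.round(u).astype(int).tolist()),2,(0,255,0),-1)
    im.append(a)
cv2.imwrite("pics/d1.png",np.hstack([cv2.resize(im[0][90:330,340:590],(500,480)),cv2.resize(im[1][60:300,150:300],(300,480))]))
```

```text
pre t=34.6 [0.5181 0.147  0.2861] F [ 0.9  0.9 -7.5] w=0.0099
above seat t=36.6 [0.5995 0.2422 0.2861] F [-0.1 -0.4 -6.6] w=0.0099
```

View pics/d1.png

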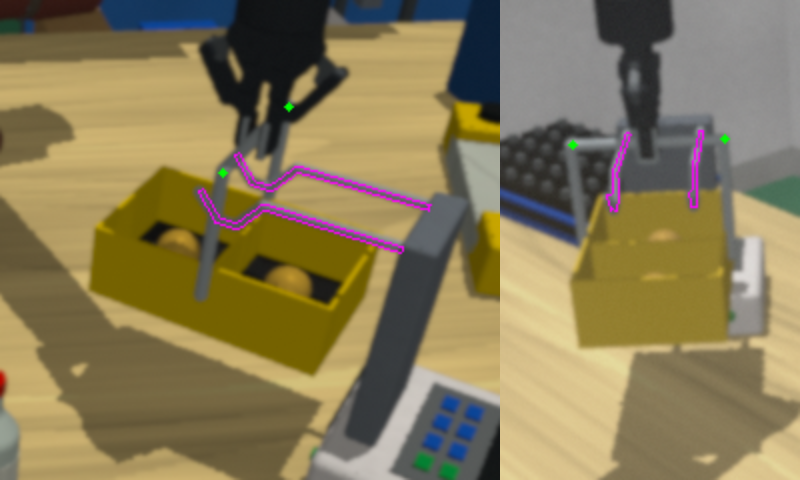

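The bar lies along the predicted points above both troughs, between the tips and the column, and both prongs pass between the uprights. I'll lower it with a force guard, release and retreat.

Run:
```python
from mv import *
from h import *
manip.move_straight(loc(HK,0,0,.238),.06); manip.wait(.3); f0=F(); st("near"); z=.238
while z>.2235:
    z-=.001; manip.move_straight(loc(HK,0,0,z),.02); d=F()-f0
    if abs(d[2])>5.5 or np.hypot(*d[:2])>8: break
print(z,d); manip.wait(.3); st("seated"); print(telemetry.read_ft_torque())
fs=[optics.grab_frame(n) for n in("scene","side")]
cv2.imwrite("pics/e1.png",np.hstack([cv2.resize(fs[0]["img"][90:330,340:590],(500,480)),cv2.resize(fs[1]["img"][60:300,150:300],(300,480))])[:,:,::-1])
```

```text
near t=37.9 [0.5996 0.2423 0.2384] F [-0.5 -0.3 -7.3] w=0.0101
0.22599999999999998 [-3.69291048 -0.79162531  8.64449893]
seated t=41.2 [0.5997 0.2424 0.2273] F [-4.7 -1.7  4.3] w=0.0104
[-0.18881244  0.78002198  0.00295434]
```

View pics/e1.png

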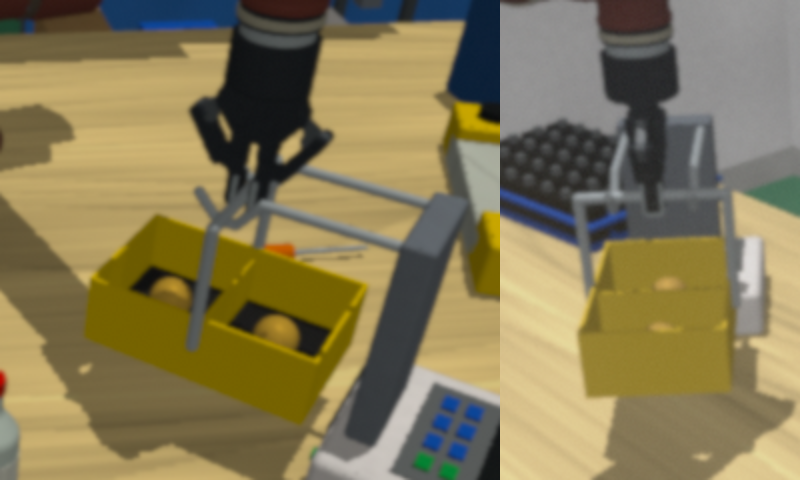

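The bar is seated in both troughs at the expected height of 0.246 m. Releasing now.

Run:
```python
from mv import *
from h import *
set_gripper(.045); st("open")
manip.move_straight(loc(HK,0,0,.36),.1); st("up")
g=lambda: cv2.cvtColor(optics.grab_frame("scene")["img"],cv2.COLOR_RGB2GRAY)[150:330,370:540].astype(float)
a=g()
for i in range(8):
    manip.wait(.6); b=g(); print("t=%.1f diff %.2f max %d"%(telemetry.read_time(),np.abs(b-a).mean(),np.abs(b-a).max())); a=b
fs=[optics.grab_frame(n) for n in("scene","side")]
for q in("ball_black_center","cleaner"): print(q,[np.round(d["uv"]).tolist() if (d:=best(optics,q,f)) else None for f in fs])
cv2.imwrite("pics/f1.png",np.hstack([cv2.resize(fs[0]["img"][90:330,340:590],(500,480)),cv2.resize(fs[1]["img"][60:300,150:300],(300,480))])[:,:,::-1])
```

```text
open t=41.8 [0.5997 0.2423 0.2259] F [-0.3  0.2 -0.1] w=0.0450
up t=43.3 [0.5992 0.2422 0.3588] F [-1.2 -0.   0.4] w=0.0450
t=44.0 diff 0.29 max 12
t=44.6 diff 0.27 max 2
t=45.3 diff 0.27 max 3
t=45.9 diff 0.28 max 4
t=46.6 diff 0.27 max 4
t=47.2 diff 0.28 max 5
t=47.9 diff 0.27 max 3
t=48.5 diff 0.27 max 3
ball_black_center [[172.0, 276.0], [417.0, 384.0]]
cleaner [[334.0, 316.0], [361.0, 250.0]]
```

View pics/f1.png

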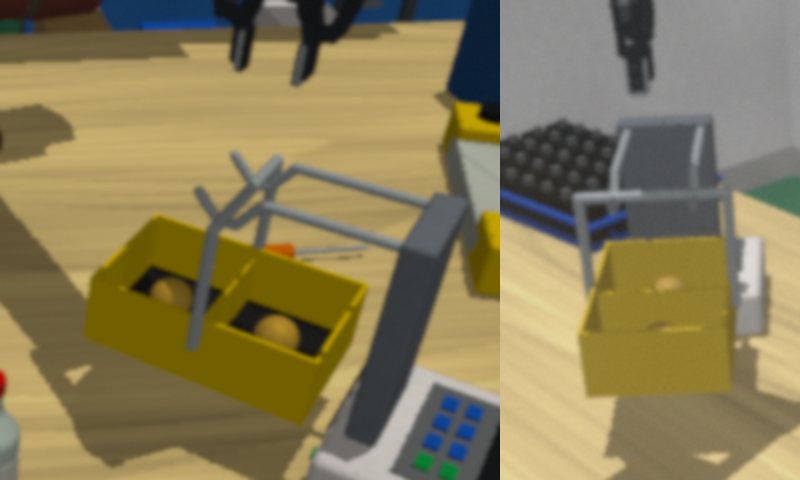

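The basket hangs still on both prongs with both balls inside, and the gripper is clear. The black ball and the cleaner bottle have not moved.

```bash
python3 -c "
from cell import manip
print(manip.close_job())"
```

```text
the job is handed in; nothing more can be done
None
```

The job is handed in at about 49 s: both brass balls were set down in separate wells, the basket hangs still on both prongs of the scale's hook, and the black ball and the cleaner bottle are where they started.

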